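# Dock the cordless screwdriver from the salvage bin

### The job

Lift the vent grille off the parts bin and lay it flat on the bench clear of the bin, then find the cordless screwdriver (the grey block with the long square steel nose) in the bin, lift it out and lay it flat on the thin mat and let go. Take it again by its steel nose and lower it into the charging dock so that its grip block lies flat on the dock's floor between the walls with the nose sticking out of the open end. Drop nothing, leave the other parts in the bin and do not disturb the hammer and wrench lying beyond.

Things in the scene. Friction and masses are not known exactly. Their poses are not given: they have to be found in the camera images.
- bin: Fixed black open parts bin, outside 177 (its x) x 302 (its y) x 65 mm high, walls and floor 6 mm thick. Origin: centre of its underside; z up. Three items lie side by side in it, 90 mm apart along its y, roughly parallel to its x; which lies where varies.
- grille: Loose grey slotted vent grille, a flat plate 200 (its x) x 56 (its y) x 12 mm thick, 0.12 kg; it starts lying across the bin's rim (underside 65 mm above the bench), right above the screwdriver and parallel to it. Its two long rims are solid, so it can be gripped across the 56 mm. Origin: centre of its underside.
- driver: Loose cordless screwdriver lying flat, about 0.24 kg, 145 mm long overall along its x. Origin: underside, at the middle of the overall length. Grey plastic grip block 85 x 40 (y) x 36 mm high, from x = -12.5 to x = +72.5 mm; steel nose from x = -72.5 to x = -12.5 mm. Centre of mass within a few mm of x = 0. It starts in the bin with its nose towards the bin's -x side (the robot's side).
- driver_nose: The screwdriver's steel nose, fixed to the grip block: a straight square bar 60 (x) x 20 (y) x 20 mm (z). Origin: the bar's centre, 42.5 mm to -x of the screwdriver's origin and 18 mm above its underside.
- brick: Loose grey power brick without a nose, 120 x 42 x 34 mm, in the bin; stays there. Origin: centre of its underside.
- motor: Loose steel motor can standing in the bin, 44 mm diameter x 50 mm high plus a 6 mm boss; stays there. Origin: centre of its underside.
- bracket: Loose aluminium L-bracket, 36 x 44 x 40 mm, in the bin beside the motor; stays there. Origin: centre of its underside.
- dial: Loose white appliance dial, 40 mm diameter x 24 mm high, in the bin on the other side of the motor; stays there. Origin: centre of its underside.
- mat: Fixed thin mat on the bench, 180 (x) x 140 (y) x 3 mm. Origin: centre of its underside. The bench straight beyond it (x from 0.585 to 0.79 m, within 0.05 m of y = 0) is always free, enough for the grille laid along x.
- dock: Fixed grey charging dock: a straight open-topped channel along its x, 46 mm wide and 95 mm long between floor 12 mm above the bench and wall tops 46 mm above the bench; walls 10 mm thick on both sides and at the +x end, open at the -x end. Origin: underside, below the channel's centre. The channel is too narrow for fingers beside the grip block; bench in front of the open end is free.
- dock_seat (a point): Point on the dock's floor where the screwdriver's origin belongs, axes as the dock's (screwdriver x along dock x, so the nose points to the dock's -x): 30 mm to -x of the dock's origin, 12 mm above the bench. The grip block then has 5 mm to spare at each end and 3 mm at each side.
- hammer: Bystander: hammer lying on the bench beyond the work. Leave alone.
- wrench: Bystander: steel wrench lying on the bench beyond the work. Leave alone.

How it is judged (in metres and radians):
On the way, in this order (a step that is already met when the one before it is completed fails the run):
1. the grille lies flat on the bench clear of the bin, let go (height (world z) of grille below 0.008 m and angle between grille's own z axis and vertical below 0.1 rad and horizontal distance between grille and bin above 0.11 m and contact force between the fingers and grille below 0.1 N), for 0.2 s.
2. the cordless screwdriver lies flat on the mat, let go (x of driver in the frame of mat between -0.09 and 0.09 m and y of driver in the frame of mat between -0.07 and 0.07 m and height (world z) of driver below 0.008 m and angle between driver's own z axis and vertical below 0.1 rad and contact force between the fingers and driver below 0.1 N), for 0.2 s.
3. it is held by its steel nose, off the mat (contact force between the fingers and driver_nose above 1 N and height (world z) of driver above 0.03 m), for 0.2 s.
At the end, for the whole second after the job is handed in: Screwdriver at rest in the dock, origin within 10 mm along, 6 mm across and 4 mm in height of dock_seat, tilt under 0.06 rad, in line within 0.1 rad, nose out. Grille flat on the bench (below 8 mm, tilt under 0.1 rad), over 110 mm from the bin's centre. Brick, motor, bracket and dial in the bin (x of driver in the frame of dock_seat between -0.01 and 0.01 m and y of driver in the frame of dock_seat between -0.006 and 0.006 m and z of driver in the frame of dock_seat between -0.004 and 0.004 m and x of driver_nose in the frame of dock_seat below -0.03 m and angle between driver's own z axis and vertical below 0.06 rad and angle between the x axis of driver and the x axis of dock, either way round below 0.1 rad and height (world z) of grille below 0.008 m and angle between grille's own z axis and vertical below 0.1 rad and horizontal distance between grille and bin above 0.11 m and x of brick in the frame of bin between -0.085 and 0.085 m and y of brick in the frame of bin between -0.148 and 0.148 m and height (world z) of each of brick, motor, bracket, dial below 0.05 m and x of motor in the frame of bin between -0.085 and 0.085 m and y of motor in the frame of bin between -0.148 and 0.148 m and x of bracket in the frame of bin between -0.085 and 0.085 m and y of bracket in the frame of bin between -0.148 and 0.148 m and x of dial in the frame of bin between -0.085 and 0.085 m and y of dial in the frame of bin between -0.148 and 0.148 m and linear speed of each of driver, grille below 0.02 m/s); the robot touches nothing.
It fails at once if the hammer or the wrench is moved more than 30 mm (distance of any of hammer, wrench from where it was at the start of the episode above 0.03 m).
It fails at once if the cordless screwdriver or the grille is dropped (moves faster than 0.6 m/s while not held) ((contact force between the fingers and driver below 0.1 N and linear speed of driver above 0.6 m/s) or (contact force between the fingers and grille below 0.1 N and linear speed of grille above 0.6 m/s)).
It also fails if it takes over 67 s, if anything falls off the work surface, if the arm or the gripper's body presses on something with over 40 N, if the wrist force passes 120 N, or if a joint passes its speed limit or range.

### The arm

A 6-joint arm with a two-finger parallel gripper is mounted at the origin on the work surface. World frame = base frame: x ahead of the robot, y to its left, z up, the work surface at z = 0. Lengths are in m, angles in degrees, forces in N, time in s.
With the tool pointing down it reaches from about 0.35 to 0.875 m from the base axis. Payload 4.2 kg.
Tool frame: the origin (TCP) lies midway between the tips of the shut fingers; the grasp point (between the pads) lies 19 mm behind it; z points along the fingers, y is the line along which they close (so a half turn about z gives the same grasp; the last joint's range is limited). The gripper opens to 87 mm and grips with 3 to 60 N. Pads are 19 mm wide; open, the fingers measure 117 mm over their backs; the gripper's body (75 mm by 190 mm) begins 51 mm behind the grasp point.
Start: joints at [-52.277, 22.042, 0.453, 0, -68.411, -14.817], TCP at [0.243, -0.576, 0.223] pointing down, gripper open.
Joint ranges: [-179.83, 179.83], [-69.29, 118.12], [-61.27, 80.66], [-181.25, 117.63], [-171.15, -9.14], [-177.46, 177.46]. Speed limits (degrees/s): [159.86, 159.86, 180, 180, 180, 180].

### API

Orientations are given as a 3x3 rotation matrix whose columns are the frame's x, y, z axes.
In Python, from station import r, cams, workorder gives the robot as it stands (r), with the cameras (cams) and the job (workorder).
- The arm moves only by the tool drive_effector, called as name(argument=value, ...), one argument or row to a line, values as JSON. Schema: {"type":"object","properties":{"steps":{"type":"string"},"only":{"type":"string"},"quiet":{"type":"boolean"},"lines":{"type":"string"}},"required":["steps"],"additionalProperties":false}. steps is a string of 1 to 8 rows, one to a line, with the numbers parted by spaces; each row has 7 numbers: the opening from 0.0 (shut) to 1.0 (fully open), then dx, dy, dz in shares of 0.75 m (1.0 is 0.75 m), then a rotation vector rx, ry, rz in a scale on which 1.0 is 90 degrees; each row is the pose to reach, as a shift and turn from the pose commanded when the call began, along the tool's axes at that moment; what a row does not reach only later rows make up. A row lasts 1/10 s, in which the tool goes at most 0.05 m and 8.59 degrees, less where a joint would pass 70% of its speed; a pose out of reach is approached as far as the arm can. The fingers move at their own pace and stop on an object; the grip force is fixed at half the most. Time passes only in rows, so rows that do not move let the fingers close. The tool returns the time, the measured TCP pose, the force, the opening and the grip force at its end. only (a regular expression) keeps the lines of the reply that match it, lines (a string "A,B") keeps lines A to B, and quiet returns only ok. Input that does not fit is refused with a message, and nothing moves.
- r.sense(): the state, without advancing time (a new reading comes with each control period).
- cams.capture(name): name is "side" or "top"; returns a dict with "pixels" (480x640x3 uint8, red, green, blue), "z_map" (480x640 float32, m along the optical axis (not along the pixel's ray), 0 where there is no reading), "K" (3x3 intrinsics, pixels), "world_from_camera" (4x4, takes a point from camera to world coordinates). Camera axes: x right, y up, looking along -z (the intrinsics and any distortion apply to the point x, -y, -z); pixel columns grow to the right and rows downward; lengths in m; the calibration is good to about 2 mm. A picture is of the moment at which its call begins.
- workorder.finish_job(): hands the job in; it is judged then, once.
The state is a dict: "time_s": time; "joints": joint angles; "joint_velocities": joint speeds; "effort": joint torques, N m; "tcp_pos": TCP position; "ee_rot": TCP orientation; "wrist_force": force on the tool from outside, world axes, zero at the start; "moment": the same for the moment, N m; "gripper_width": opening from 0.0 (shut) to 1.0 (fully open); "gripper_force": force on a finger pad.
Only numpy, scipy, OpenCV 4.12 (cv2) and the standard library are available. Lean on these libraries where they do the work, as an engineer would, in place of code of your own. Each camera call takes 0.05 s, during which the arm holds its last target. There are 200 camera calls.

## Working session

There is one attempt and no reset: what is moved stays moved. The work goes in short steps, Python scripts to look and compute and a tool call to move; the robot and the scene stay as the last step left them, time stands still between calls to the robot, and variables do not carry over. Pictures are saved under pics/ and viewed, at most 10 in all, crops included, and the job is handed in when it is done.

```bash
ls; mkdir -p pics
```

Run:
```python
from station import r, cams, workorder
import cv2,numpy as np
for n in("top","side"):
    c=cams.capture(n); cv2.imwrite(f"pics/{n}0.png",c["pixels"][:,:,::-1]); print(n,c["K"],c["world_from_camera"].round(4),(c["z_map"]>0).mean())
s=r.sense(); print(s["tcp_pos"],s["ee_rot"],s["time_s"])
```

```text
pics
station.py
top [[450.28373632   0.         326.1241488 ]
 [  0.         450.28373632 237.71500454]
 [  0.           0.           1.        ]] [[-0.0136  0.9809 -0.194   0.4535]
 [-0.9996 -0.0087  0.0262  0.0071]
 [ 0.024   0.1943  0.9807  0.9049]
 [ 0.      0.      0.      1.    ]] 0.9961555989583334
side [[529.61851636   0.         312.8277558 ]
 [  0.         529.61851636 239.91576794]
 [  0.           0.           1.        ]] [[-0.869   0.236  -0.4349  0.1443]
 [-0.4945 -0.4434  0.7475  0.7646]
 [-0.0164  0.8647  0.502   0.6037]
 [ 0.      0.      0.      1.    ]] 0.9959505208333334
[ 0.24307471 -0.57520427  0.22157457] [[-9.21208053e-01 -3.89069372e-01 -8.63550220e-04]
 [-3.89070316e-01  9.21206362e-01  1.76870038e-03]
 [ 1.07360809e-04  1.96532279e-03 -9.99998063e-01]] 0.1
```

View pics/top0.png

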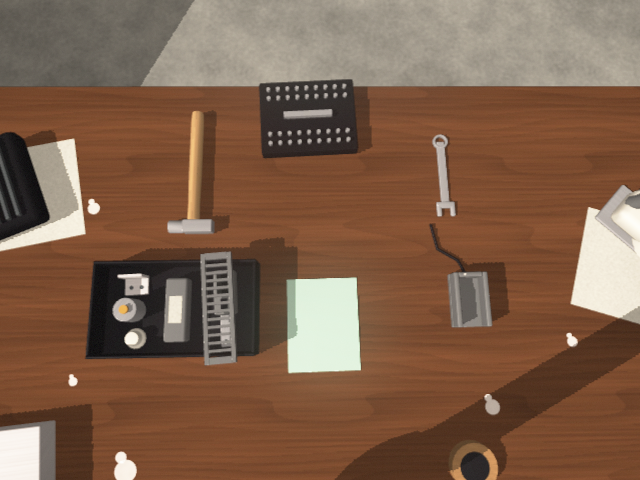

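View pics/side0.png

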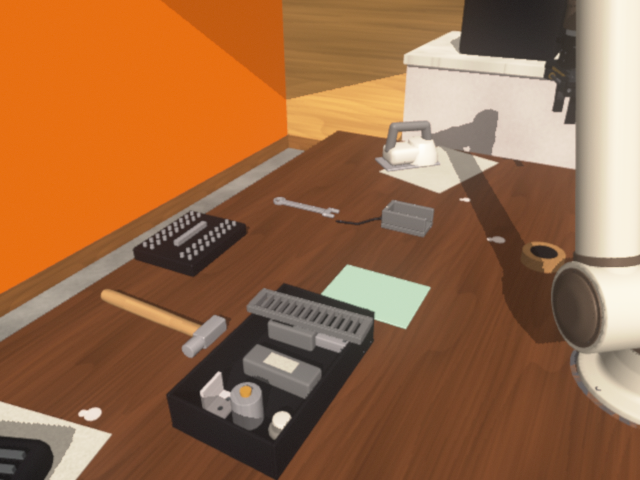

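The top view shows the grille at (218,308) on the bin (172,308), the mat at (324,325) and the dock at (470,300), opening downwards towards the robot. The hammer is at (195,170) and the wrench at (443,175). The side view confirms the screwdriver is under the grille, with its nose on the robot side.

Create h.py:
```python
from station import r, cams, workorder
import cv2,numpy as np
def cloud(n="top"):
    c=cams.capture(n);K=c["K"];z=c["z_map"].astype(float);v,u=np.mgrid[:480,:640]
    P=np.stack([(u-K[0,2])/K[0,0]*z,-(v-K[1,2])/K[1,1]*z,-z],-1)
    M=c["world_from_camera"];W=P@M[:3,:3].T+M[:3,3];W[z==0]=np.nan
    return c["pixels"],W
def rect(W,m,lo,hi,name="",pix=None):
    """xy min-area rectangle of points with lo<z<hi inside mask: centre, sizes, long-axis yaw, median z"""
    s=m&(W[...,2]>lo)&(W[...,2]<hi)
    s=cv2.morphologyEx(s.astype(np.uint8),cv2.MORPH_OPEN,np.ones((2,2)))>0
    p=W[s]; b=cv2.boxPoints(cv2.minAreaRect((p[:,:2]*1000).astype(np.float32)))
    e=[b[1]-b[0],b[2]-b[1]]; L=[np.hypot(*x) for x in e]; i=int(np.argmax(L)); yaw=np.degrees(np.arctan2(e[i][1],e[i][0]))
    yaw=(yaw+90)%180-90
    print(name,"c",b.mean(0).round(1),"size",round(max(L),1),round(min(L),1),"yaw",yaw.round(1),"z",(np.median(p[:,2])*1000).round(1),"n",s.sum(),"mean",(p[:,:2].mean(0)*1000).round(1))
    return b
def box(u0,v0,u1,v1):
    m=np.zeros((480,640),bool);m[v0:v1,u0:u1]=1;return m
def tool(target_xyz,yawy=None):
    """shift in tool axes to target; turn (deg about tool z) so that tool y lies along world yaw yawy"""
    s=r.sense();R=s["ee_rot"];p=s["tcp_pos"];print("tcp",p.round(4),"d",(R.T@(np.array(target_xyz)-p)).round(4))
    if yawy is not None:
        a=np.degrees(np.arctan2(R[1,1],R[0,1]));d=(yawy-a+90)%180-90;print("tool y yaw",a.round(2),"rz",-d.round(2),"q6",s["joints"][5])
```

Run:
```python
from h import *
px,W=cloud()
z=W[...,2]
print("bench",np.nanmedian(z[400:420,300:330]),"mat",np.nanmedian(z[300:350,300:345]))
rect(W,box(190,240,250,375),.068,.09,"grille")
rect(W,box(75,240,275,370),.05,.068,"bin rim")
g=(px[...,1].astype(int)>px[...,0]+10)&(px[...,1]>150)
rect(W,g&box(270,260,380,390),-.01,.02,"mat")
rect(W,box(430,255,510,345),.035,.06,"dock top")
rect(W,box(430,255,510,345),.005,.02,"dock floor")
rect(W,box(235,260,252,350),.02,.06,"under grille R")
rect(W,box(160,270,192,350),.025,.06,"brick")
rect(W,box(250,70,370,165),.02,.2,"toolbox")
for v in range(255,370,8): print(v,(W[v,200:240:4,2]*1000).round().astype(int))
```

```text
bench 0.0010703027149606692 mat 0.0040537755280034005
grille c [nan nan] size nan nan yaw nan z nan n 2268 mean [nan nan]
bin rim c [425.  246.5] size 374.0 163.7 yaw -60.8 z nan n 2545 mean [nan nan]
mat c [449.3 -12.6] size 187.1 111.1 yaw 14.7 z nan n 6499 mean [nan nan]
dock top c [ 502.1 -303.9] size 105.8 85.7 yaw 1.7 z nan n 853 mean [nan nan]
dock floor c [ 519.5 -294.3] size 148.4 44.2 yaw 37.0 z nan n 1110 mean [nan nan]
under grille R c [534.3 159.2] size 99.2 32.6 yaw -19.6 z nan n 104 mean [nan nan]
brick c [484.9 264.1] size 119.4 45.0 yaw -8.0 z nan n 1503 mean [nan nan]
toolbox c [1095.1  -64.3] size 669.7 179.1 yaw -30.1 z nan n 6836 mean [nan nan]
255 [ 0 78 78 80 79 78 79 80  0  1]
263 [54 77 55 48 79 77 77 80 69 49]
271 [ 5 78  8 78 78 75 76 79 76  7]
279 [ 6 80 78 78 78 77 78 81 77 19]
287 [ 6 79 75 76 78 77 78 77 76 22]
295 [ 5 80 80 77 76 77 75 78 79 24]
303 [ 5 77 76 77 77 78 79 73 78 27]
311 [ 8 76 76 76 77 78 78 71 79 27]
319 [ 5 76 78 77 79 77 75 36 79 10]
327 [ 7 80 77 77 77 78 35 35 81  5]
335 [ 9 78 79 75 75 77 35 34 79  8]
343 [ 6 79 77 76 75 76 33 34 78 70]
351 [ 7 77 78 75 78 75  6 12 76 77]
359 [ 0  2 77 77 79 77 75 78 76 80]
367 [1 0 1 1 2 1 2 1 3 1]
```

Run:
```python
t=open('h.py').read()
t=t.replace('''    s=cv2.morphologyEx(s.astype(np.uint8),cv2.MORPH_OPEN,np.ones((2,2)))>0
''','''    if op: s=cv2.morphologyEx(s.astype(np.uint8),cv2.MORPH_OPEN,np.ones((3,3)))>0
    n,l,st,_=cv2.connectedComponentsWithStats(s.astype(np.uint8)); s=l==1+np.argmax(st[1:,4])
''').replace('pix=None','op=0')
open('h.py','w').write(t)
```

Run:
```python
from h import *
px,W=cloud()
rect(W,box(190,240,250,375),.068,.09,"grille")
rect(W,box(75,240,275,370),.05,.069,"bin rim")
g=(px[...,1].astype(int)>px[...,0]+10)&(px[...,1]>150)
rect(W,g&box(270,260,380,390),-.01,.02,"mat")
rect(W,box(430,255,510,345),.035,.06,"dock top")
rect(W,box(430,255,510,345),.007,.02,"dock floor",1)
rect(W,box(235,260,252,350),.017,.06,"under grille R")
rect(W,box(160,270,192,350),.025,.06,"brick")
rect(W,box(250,70,370,165),.02,.2,"toolbox")
P,S=cloud("side")
rect(S,box(235,280,390,350),.068,.09,"side grille")
rect(S,box(375,190,440,245),.035,.06,"side dock top")
tool((.5,.16,.2),90)
```

```text
grille c [492.3 182.7] size 199.8 57.0 yaw 4.4 z 77.2 n 2280 mean [491.4 182. ]
bin rim c [492.6 312.8] size 212.1 177.3 yaw -89.9 z 64.4 n 1521 mean [491.1 356.2]
mat c [459.7  -8. ] size 179.1 139.3 yaw 1.2 z 4.1 n 6510 mean [458.3  -8.2]
dock top c [ 503.6 -294. ] size 103.7 67.3 yaw 1.3 z 46.2 n 864 mean [ 508.9 -293.4]
dock floor c [ 498.4 -299.9] size 95.2 37.9 yaw 0.7 z 13.3 n 929 mean [ 497.7 -300.6]
under grille R c [522.6 160.3] size 81.3 3.5 yaw 1.5 z 27.7 n 85 mean [516.7 159.7]
brick c [490.1 269.9] size 118.7 43.6 yaw 0.5 z 40.4 n 1517 mean [489.4 267.4]
toolbox c [888.   18.3] size 200.2 162.4 yaw -87.0 z 31.0 n 6849 mean [884.3  18.3]
side grille c [494.6 183.3] size 201.7 60.2 yaw 4.2 z 76.3 n 2894 mean [490.9 185.9]
side dock top c [ 504.9 -292.3] size 105.6 71.3 yaw 0.2 z 43.2 n 572 mean [ 506.3 -289.6]
tcp [ 0.2432 -0.5755  0.222 ] d [-0.5228  0.5775  0.0226]
tool y yaw 112.9 rz 22.9 q6 -14.817472038964887
```

Units first: shifts go in shares of 0.75 m and turns go in shares of 90 degrees. So 0.3 m / 0.75 = 0.4, -0.26 m / 0.75 = -0.3467, 18.5 degrees / 90 = 0.2056.

drive_effector(
  steps="0.82 -0.3467 0.4 0 0 0 0.2056\n0.82 -0.3467 0.4 0 0 0 0.2056\n0.82 -0.3467 0.4 0 0 0 0.2056\n0.82 -0.3467 0.4 0 0 0 0.2056\n0.82 -0.3467 0.4 0 0 0 0.2056\n0.82 -0.3467 0.4 0 0 0 0.2056\n0.82 -0.3467 0.4 0 0 0 0.2056\n0.82 -0.3467 0.4 0 0 0 0.2056",
)

```text
time_s: 1.05
tcp_pos: [0.3661, -0.1963, 0.2228]
ee_rot: [[-0.997, -0.077, 0.001], [-0.077, 0.997, -0.0], [-0.001, -0.0, -1.0]]
wrist_force: [1.7, -0.9, 0.9]
gripper_width: 0.816
gripper_force: 0.0
```

```bash
python3 -c "
from h import *
tool((.4923,.183,.15),94.3)"
```

```text
tcp [ 0.3661 -0.1963  0.2228] d [-0.1548  0.3685  0.0729]
tool y yaw 94.39 rz 0.09 q6 -80.03582670854554
```

In the tool's units: 0.369 m / 0.75 = 0.492, -0.155 m / 0.75 = -0.2067.

drive_effector(
  steps="0.82 -0.2067 0.492 0.0933 0 0 0\n0.82 -0.2067 0.492 0.0933 0 0 0\n0.82 -0.2067 0.492 0.0933 0 0 0\n0.82 -0.2067 0.492 0.0933 0 0 0\n0.82 -0.2067 0.492 0.0933 0 0 0\n0.82 -0.2067 0.492 0.0933 0 0 0\n0.82 -0.2067 0.492 0.0933 0 0 0\n0.82 -0.2067 0.492 0.0933 0 0 0",
)

```text
time_s: 1.85
tcp_pos: [0.4905, 0.178, 0.1534]
ee_rot: [[-0.997, -0.077, 0.0], [-0.077, 0.997, 0.0], [-0.0, 0.0, -1.0]]
wrist_force: [1.4, 0.0, 0.4]
gripper_width: 0.82
gripper_force: 0.0
```

```bash
python3 -c "
from h import *
tool((.4923,.183,.055),94.3)"
```

```text
tcp [0.4905 0.178  0.1534] d [-0.0022  0.0049  0.0984]
tool y yaw 94.44 rz 0.14 q6 -123.33944524185078
```

In the tool's units: 0.04 m / 0.75 = 0.0533.

drive_effector(
  steps="0.82 0 0 0.0533 0 0 0\n0.82 0 0 0.0533 0 0 0\n0.82 0 0 0.0533 0 0 0",
)

```text
time_s: 2.15
tcp_pos: [0.4899, 0.1752, 0.1135]
ee_rot: [[-0.997, -0.077, -0.002], [-0.077, 0.997, -0.002], [0.002, -0.002, -1.0]]
wrist_force: [1.0, -0.0, 0.2]
gripper_width: 0.818
gripper_force: 0.0
```

```bash
python3 -c "
from h import *
tool((.4923,.183,.055),94.3)"
```

```text
tcp [0.4899 0.1752 0.1135] d [-0.0031  0.0076  0.0585]
tool y yaw 94.43 rz 0.13 q6 -123.18246681450502
```

In the tool's units: 0.058 m / 0.75 = 0.0773, 0.04 m / 0.75 = 0.0533.

drive_effector(
  steps="0.82 -0.004 0.01 0 0 0 0\n0.82 -0.004 0.01 0.0267 0 0 0\n0.82 -0.004 0.01 0.0533 0 0 0\n0.82 -0.004 0.01 0.0773 0 0 0\n0.82 -0.004 0.01 0.0773 0 0 0\n0.82 -0.004 0.01 0.0773 0 0 0",
)

```text
time_s: 2.75
tcp_pos: [0.4938, 0.1838, 0.0573]
ee_rot: [[-0.997, -0.077, 0.002], [-0.077, 0.997, 0.001], [-0.002, 0.001, -1.0]]
wrist_force: [-0.5, 0.3, 0.5]
gripper_width: 0.823
gripper_force: 0.0
```

drive_effector(
  steps="0 0 0 0 0 0 0\n0 0 0 0 0 0 0\n0 0 0 0 0 0 0\n0 0 0 0 0 0 0\n0 0 0 0 0 0 0\n0 0 0 0 0 0 0",
)

```text
time_s: 3.35
tcp_pos: [0.4932, 0.1839, 0.0566]
ee_rot: [[-0.997, -0.077, 0.001], [-0.077, 0.997, 0.001], [-0.002, 0.001, -1.0]]
wrist_force: [-1.0, -0.6, 5.1]
gripper_width: 0.64
gripper_force: 30.0
```

In the tool's units: -0.165 m / 0.75 = -0.22, -0.08 m / 0.75 = -0.1067, 4.4 degrees / 90 = 0.0489.

drive_effector(
  steps="0 0 0 -0.0267 0 0 0\n0 0 0 -0.0667 0 0 0\n0 0 0 -0.1067 0 0 0\n0 -0.04 -0.04 -0.1067 0 0 0\n0 -0.08 -0.0867 -0.1067 0 0 0.0222\n0 -0.12 -0.1333 -0.1067 0 0 0.0489\n0 -0.16 -0.1733 -0.1067 0 0 0.0489\n0 -0.2 -0.22 -0.1067 0 0 0.0489",
)

```text
time_s: 4.15
tcp_pos: [0.6555, 0.0295, 0.1348]
ee_rot: [[-1.0, -0.0, -0.001], [-0.0, 1.0, 0.0], [0.001, 0.0, -1.0]]
wrist_force: [0.3, 2.3, -0.1]
gripper_width: 0.64
gripper_force: 30.0
```

```bash
python3 -c "
from h import *
tool((.688,0,.06),90)"
```

```text
tcp [0.6555 0.0295 0.1348] d [-0.0326 -0.0295  0.0747]
tool y yaw 90.03 rz 0.03 q6 -106.61066383020636
```

The tips stick out about 8 mm below the plate, so it can't be laid flat in this grip. I'll set it back on the rim where it was and regrip higher.

In the tool's units: 0.162 m / 0.75 = 0.216, 0.1545 m / 0.75 = 0.206, -4.4 degrees / 90 = -0.0489.

drive_effector(
  steps="0 0.0467 0.044 0 0 0 0\n0 0.0933 0.088 0 0 0 -0.0222\n0 0.1333 0.1333 0 0 0 -0.0489\n0 0.18 0.1733 0 0 0 -0.0489\n0 0.216 0.206 0 0 0 -0.0489\n0 0.216 0.206 0 0 0 -0.0489\n0 0.216 0.206 0.04 0 0 -0.0489\n0 0.216 0.206 0.08 0 0 -0.0489",
)

```text
time_s: 4.95
tcp_pos: [0.4934, 0.1856, 0.0756]
ee_rot: [[-0.997, -0.077, 0.002], [-0.077, 0.997, 0.002], [-0.002, 0.002, -1.0]]
wrist_force: [-0.8, 0.4, -1.6]
gripper_width: 0.638
gripper_force: 30.0
```

```bash
python3 -c "
from h import *
tool((.4932,.1839,.0572),94.4)"
```

```text
tcp [0.4934 0.1856 0.0756] d [ 0.0004 -0.0017  0.0184]
tool y yaw 94.44 rz 0.04 q6 -123.81234696677402
```

In the tool's units: 0.018 m / 0.75 = 0.024, 0.016 m / 0.75 = 0.0213.

drive_effector(
  steps="0 0 -0.0013 0.0133 0 0 0\n0 0 -0.0013 0.0213 0 0 0\n0 0 -0.0013 0.024 0 0 0\n0 0 -0.0013 0.024 0 0 0",
)

```text
time_s: 5.35
tcp_pos: [0.4937, 0.1842, 0.0583]
ee_rot: [[-0.997, -0.077, 0.001], [-0.077, 0.997, 0.001], [-0.001, 0.001, -1.0]]
wrist_force: [-0.5, 0.1, -1.7]
gripper_width: 0.637
gripper_force: 30.0
```

drive_effector(
  steps="0.7 0 0 0 0 0 0\n0.8 0 0 0 0 0 0\n0.8 0 0 0 0 0 0\n0.8 0 0 -0.014 0 0 0\n0.8 0 0 -0.014 0 0 0\n0.8 0 0 -0.014 0 0 0",
)

```text
time_s: 5.95
tcp_pos: [0.4933, 0.1843, 0.0689]
ee_rot: [[-0.997, -0.077, 0.001], [-0.077, 0.997, 0.001], [-0.001, 0.001, -1.0]]
wrist_force: [-0.1, 0.3, -1.0]
gripper_width: 0.794
gripper_force: 0.0
```

drive_effector(
  steps="0 0 0 0 0 0 0\n0 0 0 0 0 0 0\n0 0 0 0 0 0 0\n0 0 0 0 0 0 0\n0 0 0 0 0 0 0",
)

```text
time_s: 6.45
tcp_pos: [0.4928, 0.1839, 0.068]
ee_rot: [[-0.997, -0.077, -0.0], [-0.077, 0.997, -0.0], [0.0, -0.0, -1.0]]
wrist_force: [-1.3, -0.2, 0.4]
gripper_width: 0.636
gripper_force: 30.0
```

Run:
```python
from h import *
P,S=cloud("side")
cv2.imwrite("pics/s1.png",cv2.resize(P[200:400,200:460][:,:,::-1],None,fx=3,fy=3))
```

```text
(no output)
```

View pics/s1.png

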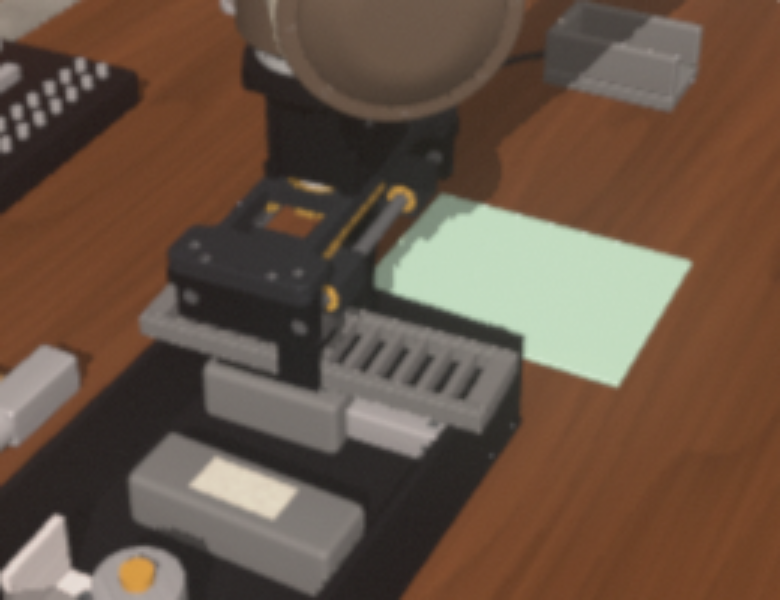

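Picture: the fingers hold the grille's rims at mid length, the grille is level on the rim, and the driver's block and nose are visible below it. Now I'll carry it out.

In the tool's units: -0.165 m / 0.75 = -0.22, -0.15 m / 0.75 = -0.2, 4.4 degrees / 90 = 0.0489.

drive_effector(
  steps="0 0 0 -0.0267 0 0 0\n0 0 0 -0.0667 0 0 0\n0 0 0 -0.0933 0 0 0\n0 -0.04 -0.04 -0.0933 0 0 0\n0 -0.08 -0.0867 -0.0933 0 0 0.0222\n0 -0.12 -0.1333 -0.0933 0 0 0.0489\n0 -0.16 -0.1733 -0.0933 0 0 0.0489\n0 -0.2 -0.22 -0.0933 0 0 0.0489",
)

```text
time_s: 7.3
tcp_pos: [0.656, 0.03, 0.1376]
ee_rot: [[-1.0, -0.0, -0.001], [-0.0, 1.0, 0.0], [0.001, 0.0, -1.0]]
wrist_force: [0.7, 0.6, -1.4]
gripper_width: 0.639
gripper_force: 30.0
```

```bash
python3 -c "
from h import *
tool((.688,0,.006),90)"
```

```text
tcp [0.656  0.03   0.1376] d [-0.032  -0.03    0.1316]
tool y yaw 90.03 rz 0.03 q6 -106.64852222646982
```

In the tool's units: 0.129 m / 0.75 = 0.172, 0.126 m / 0.75 = 0.168.

drive_effector(
  steps="0 -0.0267 -0.0267 0.0267 0 0 0\n0 -0.0453 -0.04 0.0667 0 0 0\n0 -0.0453 -0.04 0.1067 0 0 0\n0 -0.0453 -0.04 0.14 0 0 0\n0 -0.0453 -0.04 0.16 0 0 0\n0 -0.0453 -0.04 0.168 0 0 0\n0 -0.0453 -0.04 0.172 0 0 0\n0 -0.0453 -0.04 0.172 0 0 0",
)

```text
time_s: 8.1
tcp_pos: [0.6898, 0.0013, 0.01]
ee_rot: [[-1.0, -0.001, 0.002], [-0.001, 1.0, 0.0], [-0.002, 0.0, -1.0]]
wrist_force: [0.3, 0.1, -0.9]
gripper_width: 0.639
gripper_force: 30.0
```

```bash
python3 -c "
from h import *
P,S=cloud('side')
rect(S,box(150,150,330,330),.02,.03,'x')
" 2>&1|tail -1
```

```text
x c [713.7 248.6] size 149.7 47.3 yaw 13.8 z 25.3 n 728 mean [703.2 246.6]
```

In the tool's units: 0.006 m / 0.75 = 0.008, 0.003 m / 0.75 = 0.004.

drive_effector(
  steps="0 0 0 0.004 0 0 0\n0 0 0 0.008 0 0 0\n0 0 0 0.008 0 0 0\n0 0 0 0.008 0 0 0",
)

```text
time_s: 8.55
tcp_pos: [0.6892, 0.001, 0.0032]
ee_rot: [[-1.0, -0.0, 0.0], [-0.0, 1.0, 0.0], [-0.0, 0.0, -1.0]]
wrist_force: [-0.9, -0.4, -1.2]
gripper_width: 0.637
gripper_force: 30.0
```

In the tool's units: -0.15 m / 0.75 = -0.2, -0.13 m / 0.75 = -0.1733.

drive_effector(
  steps="0.68 0 0 0 0 0 0\n0.76 0 0 0 0 0 0\n0.82 0 0 0 0 0 0\n0.82 0 0 0 0 0 0\n0.82 0 0 -0.04 0 0 0\n0.82 0 0 -0.1067 0 0 0\n0.82 0.0267 0.0267 -0.1733 0 0 0\n0.82 0.0667 0.0667 -0.2 0 0 0",
)

```text
time_s: 9.35
tcp_pos: [0.6437, 0.0484, 0.1557]
ee_rot: [[-1.0, 0.002, 0.007], [0.002, 1.0, 0.001], [-0.007, 0.001, -1.0]]
wrist_force: [0.4, 0.3, 0.8]
gripper_width: 0.82
gripper_force: 0.0
```

drive_effector(
  steps="0.7 0.0533 0.04 -0.04 0 0 0\n0.7 0.0667 -0.0267 -0.0667 0 0 0\n0.7 0.0667 -0.0933 -0.0667 0 0 0\n0.7 0.0667 -0.16 -0.0667 0 0 0",
)

```text
time_s: 9.75
tcp_pos: [0.5912, -0.0674, 0.2038]
ee_rot: [[-1.0, -0.004, 0.004], [-0.004, 1.0, 0.0], [-0.004, 0.0, -1.0]]
wrist_force: [1.8, -0.3, 0.1]
gripper_width: 0.704
gripper_force: 0.0
```

Run:
```python
from h import *
px,W=cloud()
rect(W,box(270,150,370,275),.007,.03,"grille")
rect(W,box(195,262,250,352),.015,.06,"driver")
rect(W,box(195,262,250,315),.035,.06,"block")
rect(W,box(195,262,250,352),.02,.037,"nose")
rect(W,box(75,240,275,370),.055,.072,"bin rim")
cv2.imwrite("pics/t2.png",px[:,:,::-1])
```

```text
grille c [595.3  -1. ] size 54.3 12.5 yaw -89.9 z 12.8 n 116 mean [593.8   1.5]Traceback (most recent call last):
  File "<stdin>", line 4, in <module>
  File "h.py", line 12, in rect
    n,l,st,_=cv2.connectedComponentsWithStats(s.astype(np.uint8)); s=l==1+np.argmax(st[1:,4])
                                                                          ~~~~~~~~~^^^^^^^^^^
    return _wrapfunc(a, 'argmax', axis=axis, out=out, **kwds)
    return bound(*args, **kwds)
ValueError: attempt to get argmax of an empty sequence
```

In the tool's units: -0.2 m / 0.75 = -0.2667, 0.1 m / 0.75 = 0.1333.

drive_effector(
  steps="0.7 0.1333 -0.2667 0 0 0 0\n0.7 0.1333 -0.2667 0 0 0 0\n0.7 0.1333 -0.2667 0 0 0 0\n0.7 0.1333 -0.2667 0 0 0 0\n0.7 0.1333 -0.2667 0 0 0 0",
)

```text
time_s: 10.3
tcp_pos: [0.489, -0.2701, 0.2018]
ee_rot: [[-1.0, 0.003, -0.0], [0.003, 1.0, -0.0], [0.0, -0.0, -1.0]]
wrist_force: [-0.3, -0.4, -0.2]
gripper_width: 0.701
gripper_force: 0.0
```

Run:
```python
from h import *
px,W=cloud()
cv2.imwrite("pics/t2.png",px[:,:,::-1])
for a in [(box(270,150,370,275),.007,.03,"grille"),(box(195,262,250,352),.015,.06,"driver"),(box(195,262,250,315),.037,.06,"block"),(box(195,262,250,352),.02,.036,"nose"),(box(75,240,275,370),.055,.072,"bin rim")]:
    try: rect(W,*a)
    except ValueError: print(a[3],"none")
```

```text
grille c [689.6  -1.6] size 201.7 54.8 yaw -0.2 z 12.3 n 1684 mean [687.4  -1. ]
driver c [492.7 178. ] size 144.7 40.7 yaw 2.6 z 41.4 n 1407 mean [501.9 176.5]
block c [522.6 179.8] size 84.7 40.5 yaw 3.6 z 42.7 n 932 mean [521.7 178.9]
nose c [450.3 174.6] size 59.6 20.6 yaw 1.4 z 33.9 n 317 mean [450.2 174. ]
bin rim c [492.8 267.8] size 303.0 177.3 yaw -89.8 z 64.9 n 2103 mean [491.8 277.7]
```

View pics/t2.png

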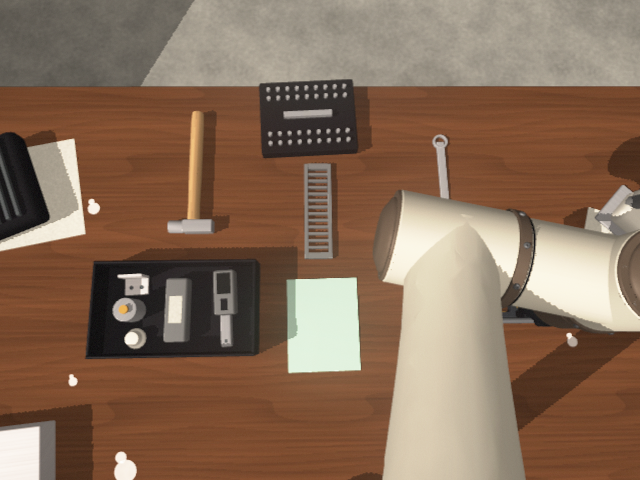

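The grille lies flat along x at (318,210) just beyond the mat. The driver is visible in the bin: block at (224,290), nose at (226,330). The measured sizes match.

In the tool's units: 0.448 m / 0.75 = 0.5973, -0.008 m / 0.75 = -0.0107, -3.8 degrees / 90 = -0.0422.

drive_effector(
  steps="0.62 -0.0107 0.5973 0.0933 0 0 -0.0422\n0.62 -0.0107 0.5973 0.0933 0 0 -0.0422\n0.62 -0.0107 0.5973 0.0933 0 0 -0.0422\n0.62 -0.0107 0.5973 0.0933 0 0 -0.0422\n0.62 -0.0107 0.5973 0.0933 0 0 -0.0422\n0.62 -0.0107 0.5973 0.0933 0 0 -0.0422\n0.62 -0.0107 0.5973 0.0933 0 0 -0.0422\n0.62 -0.0107 0.5973 0.0933 0 0 -0.0422",
)

```text
time_s: 11.15
tcp_pos: [0.4979, 0.13, 0.14]
ee_rot: [[-0.998, -0.067, 0.001], [-0.067, 0.998, 0.0], [-0.001, 0.0, -1.0]]
wrist_force: [0.6, 0.1, 0.5]
gripper_width: 0.621
gripper_force: 0.0
```

```bash
python3 -c "
from h import *
tool((.497,.178,.013),93.8)"
```

```text
tcp [0.4979 0.13   0.14  ] d [-0.0022  0.0479  0.127 ]
tool y yaw 93.83 rz 0.03 q6 -118.90738709382022
```

In the tool's units: 0.06 m / 0.75 = 0.08, 0.05 m / 0.75 = 0.0667.

drive_effector(
  steps="0.62 -0.0027 0.064 0 0 0 0\n0.62 -0.0027 0.064 0.0267 0 0 0\n0.62 -0.0027 0.064 0.0667 0 0 0\n0.62 -0.0027 0.064 0.08 0 0 0\n0.62 -0.0027 0.064 0.08 0 0 0",
)

```text
time_s: 11.65
tcp_pos: [0.4961, 0.1751, 0.0786]
ee_rot: [[-0.998, -0.066, -0.003], [-0.066, 0.998, -0.002], [0.003, -0.002, -1.0]]
wrist_force: [0.9, 0.2, 0.5]
gripper_width: 0.621
gripper_force: 0.0
```

```bash
python3 -c "
from h import *
tool((.497,.178,.013),93.8)"
```

```text
tcp [0.4961 0.1751 0.0786] d [-0.0013  0.0029  0.0655]
tool y yaw 93.81 rz 0.01 q6 -123.32417714264466
```

In the tool's units: 0.065 m / 0.75 = 0.0867, 0.055 m / 0.75 = 0.0733.

drive_effector(
  steps="0.62 -0.0013 0.004 0.0267 0 0 0\n0.62 -0.0013 0.004 0.0533 0 0 0\n0.62 -0.0013 0.004 0.0733 0 0 0\n0.62 -0.0013 0.004 0.0867 0 0 0\n0.62 -0.0013 0.004 0.0867 0 0 0\n0.62 -0.0013 0.004 0.0867 0 0 0",
)

```text
time_s: 12.25
tcp_pos: [0.4986, 0.179, 0.0158]
ee_rot: [[-0.998, -0.066, 0.001], [-0.066, 0.998, 0.001], [-0.002, 0.001, -1.0]]
wrist_force: [-0.0, 0.5, 0.7]
gripper_width: 0.618
gripper_force: 0.0
```

drive_effector(
  steps="0 0 0 0 0 0 0\n0 0 0 0 0 0 0\n0 0 0 0 0 0 0\n0 0 0 0 0 0 0\n0 0 0 0 0 0 0",
)

```text
time_s: 12.75
tcp_pos: [0.4983, 0.1792, 0.0156]
ee_rot: [[-0.998, -0.067, 0.001], [-0.067, 0.998, 0.001], [-0.001, 0.001, -1.0]]
wrist_force: [-1.7, 0.7, 4.9]
gripper_width: 0.459
gripper_force: 30.0
```

In the tool's units: -0.15 m / 0.75 = -0.2, -0.11 m / 0.75 = -0.1467, 2.6 degrees / 90 = 0.0289.

drive_effector(
  steps="0 0 0 -0.0267 0 0 0\n0 0 0 -0.0667 0 0 0\n0 0 0 -0.1067 0 0 0\n0 0 0 -0.1467 0 0 0\n0 0.0133 -0.04 -0.1467 0 0 0\n0 0.0267 -0.0933 -0.1467 0 0 0.0111\n0 0.04 -0.1467 -0.1467 0 0 0.0289\n0 0.0533 -0.2 -0.1467 0 0 0.0289",
)

```text
time_s: 13.55
tcp_pos: [0.4662, 0.0249, 0.1239]
ee_rot: [[-1.0, -0.021, -0.002], [-0.021, 1.0, -0.0], [0.002, -0.0, -1.0]]
wrist_force: [1.4, 0.1, -3.8]
gripper_width: 0.459
gripper_force: 30.0
```

drive_effector(
  steps="0 0.0133 -0.04 0 0 0 0\n0 0.016 -0.0573 0.0267 0 0 0\n0 0.016 -0.0573 0.0667 0 0 0\n0 0.016 -0.0573 0.1067 0 0 0\n0 0.016 -0.0573 0.1333 0 0 0\n0 0.016 -0.0573 0.1333 0 0 0",
)

```text
time_s: 14.15
tcp_pos: [0.4534, -0.0178, 0.0218]
ee_rot: [[-1.0, -0.02, -0.009], [-0.02, 1.0, -0.002], [0.009, -0.002, -1.0]]
wrist_force: [-0.3, 0.2, -2.6]
gripper_width: 0.458
gripper_force: 30.0
```

In the tool's units: 0.009 m / 0.75 = 0.012, 0.008 m / 0.75 = 0.0107.

drive_effector(
  steps="0 0 0 0.0053 0 0 0\n0 0 0 0.0107 0 0 0\n0 0 0 0.012 0 0 0\n0 0 0 0.012 0 0 0",
)

```text
time_s: 14.55
tcp_pos: [0.4571, -0.0166, 0.0163]
ee_rot: [[-1.0, -0.021, 0.001], [-0.021, 1.0, 0.0], [-0.001, 0.0, -1.0]]
wrist_force: [0.6, 0.2, -2.5]
gripper_width: 0.458
gripper_force: 30.0
```

In the tool's units: 0.0035 m / 0.75 = 0.0047, 0.002 m / 0.75 = 0.0027.

drive_effector(
  steps="0 0 0 0.0027 0 0 0\n0 0 0 0.0047 0 0 0\n0 0 0 0.0047 0 0 0\n0 0 0 0.0047 0 0 0",
)

```text
time_s: 14.95
tcp_pos: [0.457, -0.0167, 0.0126]
ee_rot: [[-1.0, -0.021, 0.001], [-0.021, 1.0, 0.0], [-0.001, 0.0, -1.0]]
wrist_force: [-0.5, 0.8, -1.1]
gripper_width: 0.458
gripper_force: 30.0
```

In the tool's units: -0.16 m / 0.75 = -0.2133, -0.13 m / 0.75 = -0.1733.

drive_effector(
  steps="0.5 0 0 0 0 0 0\n0.6 0 0 0 0 0 0\n0.65 0 0 0 0 0 0\n0.65 0 0 0 0 0 0\n0.65 0 0 -0.0533 0 0 0\n0.65 0 0 -0.12 0 0 0\n0.65 0 0.04 -0.1733 0 0 0\n0.65 0 0.0933 -0.2133 0 0 0",
)

```text
time_s: 15.75
tcp_pos: [0.4558, 0.0532, 0.1753]
ee_rot: [[-1.0, -0.018, 0.004], [-0.018, 1.0, 0.001], [-0.004, 0.001, -1.0]]
wrist_force: [1.4, 0.1, 0.6]
gripper_width: 0.648
gripper_force: 0.0
```

drive_effector(
  steps="0.65 0 0.0667 0 0 0 0\n0.65 0 0.1333 0 0 0 0\n0.65 0 0.2 0 0 0 0\n0.65 0 0.2667 0 0 0 0\n0.65 0 0.3333 0 0 0 0",
)

```text
time_s: 16.25
tcp_pos: [0.4494, 0.3051, 0.1724]
ee_rot: [[-1.0, -0.021, 0.0], [-0.021, 1.0, 0.0], [-0.0, 0.0, -1.0]]
wrist_force: [0.8, 0.0, 0.8]
gripper_width: 0.654
gripper_force: 0.0
```

Run:
```python
from h import *
px,W=cloud()
cv2.imwrite("pics/t3.png",px[:,:,::-1])
for a in [(box(285,270,365,375),.015,.06,"driver"),(box(285,270,365,375),.034,.06,"block"),(box(285,270,365,375),.02,.032,"nose"),(box(270,150,370,275),.007,.03,"grille"),(box(430,255,510,345),.04,.06,"dock top"),(box(430,255,510,345),.007,.02,"dock floor",1)]:
    try: rect(W,*a)
    except ValueError: print(a[3],"none")
```

```text
driver c [451.4 -18.7] size 144.2 39.9 yaw 1.3 z 38.9 n 1280 mean [461.4 -18.3]
block c [480.6 -18.6] size 84.8 39.9 yaw -0.5 z 39.9 n 927 mean [480.9 -17.9]
nose c [408.5 -19.6] size 58.5 19.7 yaw 1.8 z 30.8 n 180 mean [406.3 -20. ]
grille c [689.6  -1.7] size 200.9 54.8 yaw -0.2 z 12.3 n 1680 mean [687.8  -1. ]
dock top c [ 503.7 -294.2] size 103.7 67.5 yaw 1.1 z 46.4 n 770 mean [ 510.  -293.7]
dock floor c [ 498.3 -300.2] size 95.0 38.5 yaw 0.5 z 13.4 n 933 mean [ 497.7 -300.8]
```

View pics/t3.png

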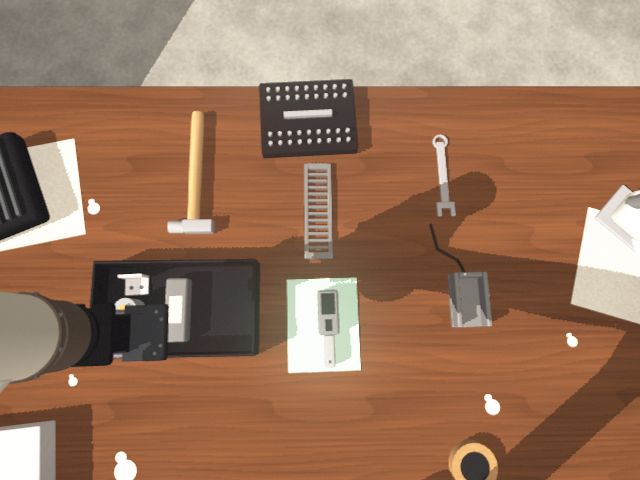

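The driver lies on the mat (block (328,310), nose (330,350)), parallel to the dock to within about a degree. Next, the nose grasp.

In the tool's units: -0.322 m / 0.75 = -0.4293, 0.07 m / 0.75 = 0.0933.

drive_effector(
  steps="0.5 0.056 -0.4293 0.0933 0 0 0\n0.5 0.056 -0.4293 0.0933 0 0 0\n0.5 0.056 -0.4293 0.0933 0 0 0\n0.5 0.056 -0.4293 0.0933 0 0 0\n0.5 0.056 -0.4293 0.0933 0 0 0\n0.5 0.056 -0.4293 0.0933 0 0 0\n0.5 0.056 -0.4293 0.0933 0 0 0\n0.5 0.056 -0.4293 0.0933 0 0 0",
)

```text
time_s: 17.1
tcp_pos: [0.4125, -0.0228, 0.1013]
ee_rot: [[-1.0, -0.016, -0.004], [-0.016, 1.0, -0.001], [0.004, -0.001, -1.0]]
wrist_force: [-0.1, 0.2, -0.1]
gripper_width: 0.498
gripper_force: 0.0
```

```bash
python3 -c "
from h import *
tool((.4141,-.0175,.0065),91.2)"
```

```text
tcp [ 0.4125 -0.0228  0.1013] d [-0.002   0.0054  0.0947]
tool y yaw 90.9 rz -0.3 q6 -108.65125570026564
```

In the tool's units: 0.04 m / 0.75 = 0.0533, 0.02 m / 0.75 = 0.0267.

drive_effector(
  steps="0.5 0 0 0.0267 0 0 0\n0.5 0 0 0.0533 0 0 0\n0.5 0 0 0.0533 0 0 0\n0.5 0 0 0.0533 0 0 0",
)

```text
time_s: 17.5
tcp_pos: [0.4152, -0.0193, 0.0626]
ee_rot: [[-1.0, -0.022, -0.0], [-0.022, 1.0, -0.0], [0.0, -0.0, -1.0]]
wrist_force: [-0.6, 0.7, 0.5]
gripper_width: 0.501
gripper_force: 0.0
```

```bash
python3 -c "
from h import *
tool((.4141,-.0175,.0065),91.2)"
```

```text
tcp [ 0.4152 -0.0193  0.0626] d [0.001  0.0018 0.0561]
tool y yaw 91.27 rz 0.07 q6 -108.72576040121623
```

In the tool's units: 0.055 m / 0.75 = 0.0733, 0.052 m / 0.75 = 0.0693.

drive_effector(
  steps="0.5 0.0013 0.0027 0.0267 0 0 0\n0.5 0.0013 0.0027 0.0533 0 0 0\n0.5 0.0013 0.0027 0.0693 0 0 0\n0.5 0.0013 0.0027 0.0733 0 0 0\n0.5 0.0013 0.0027 0.0733 0 0 0\n0.5 0.0013 0.0027 0.0733 0 0 0",
)

```text
time_s: 18.1
tcp_pos: [0.4147, -0.0173, 0.0082]
ee_rot: [[-1.0, -0.022, 0.002], [-0.022, 1.0, 0.001], [-0.002, 0.001, -1.0]]
wrist_force: [-0.2, -0.4, 0.7]
gripper_width: 0.5
gripper_force: 0.0
```

drive_effector(
  steps="0 0 0 0 0 0 0\n0 0 0 0 0 0 0\n0 0 0 0 0 0 0\n0 0 0 0 0 0 0\n0 0 0 0 0 0 0\n0 0 0 0 0 0 0",
)

```text
time_s: 18.7
tcp_pos: [0.4138, -0.0177, 0.0075]
ee_rot: [[-1.0, -0.021, 0.0], [-0.021, 1.0, 0.0], [-0.0, 0.0, -1.0]]
wrist_force: [-0.3, 0.7, 2.2]
gripper_width: 0.23
gripper_force: 30.0
```

```bash
python3 -c "
from h import *
tool((.4141,-.0175,.0065),91.2)"
```

```text
tcp [ 0.4138 -0.0177  0.0075] d [-0.0003  0.0002  0.001 ]
tool y yaw 91.21 rz 0.01 q6 -109.04033742420397
```

In the tool's units: -0.09 m / 0.75 = -0.12, -0.03 m / 0.75 = -0.04.

drive_effector(
  steps="0 0 0 -0.0133 0 0 0\n0 0 0 -0.04 0 0 0\n0 0 0 -0.0667 0 0 0\n0 0 0 -0.0933 0 0 0\n0 0 0 -0.12 0 0 0\n0 0 0 -0.12 0 0 0\n0 0 0 -0.12 0 0 0",
)

```text
time_s: 19.4
tcp_pos: [0.4129, -0.0178, 0.0966]
ee_rot: [[-1.0, -0.02, -0.001], [-0.02, 1.0, 0.0], [0.001, 0.0, -1.0]]
wrist_force: [-0.5, -0.5, -2.9]
gripper_width: 0.226
gripper_force: 30.0
```

Run:
```python
from h import *
P,S=cloud("side")
cv2.imwrite("pics/s4.png",cv2.resize(P[180:340,270:490][:,:,::-1],None,fx=3,fy=3))
```

```text
(no output)
```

View pics/s4.png

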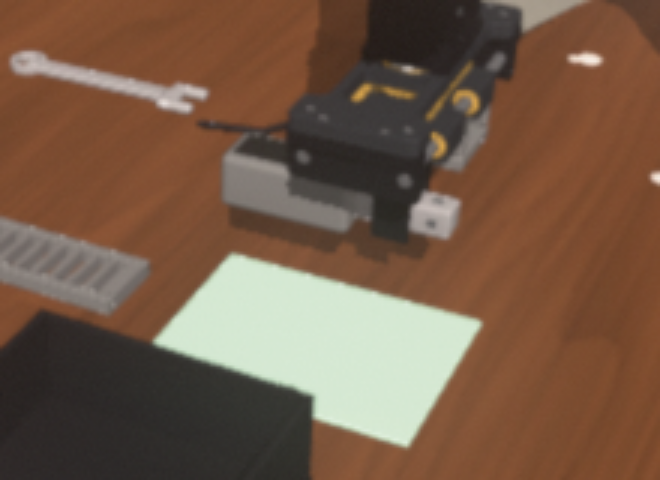

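The driver is held by the nose and looks level (block at (290,190), nose end at (440,215)).

In the tool's units: -0.274 m / 0.75 = -0.3653, -0.0125 m / 0.75 = -0.0167.

drive_effector(
  steps="0 -0.0027 -0.0333 0 0 0 0\n0 -0.0053 -0.08 0 0 0 0\n0 -0.008 -0.1333 0 0 0 0\n0 -0.0107 -0.1867 0 0 0 0\n0 -0.0133 -0.24 0 0 0 0\n0 -0.016 -0.2933 0 0 0 0\n0 -0.0167 -0.34 0 0 0 0\n0 -0.0167 -0.3653 0 0 0 0",
)

```text
time_s: 20.25
tcp_pos: [0.4309, -0.2935, 0.0951]
ee_rot: [[-1.0, -0.018, -0.004], [-0.018, 1.0, 0.001], [0.004, 0.001, -1.0]]
wrist_force: [0.6, 0.3, -2.3]
gripper_width: 0.232
gripper_force: 30.0
```

drive_effector(
  steps="0 0 0 0 0 0 0\n0 0 0 0.02 0 0 0\n0 0 0 0.04 0 0 0\n0 0 0 0.04 0 0 0",
)

```text
time_s: 20.65
tcp_pos: [0.4293, -0.2897, 0.0642]
ee_rot: [[-1.0, -0.021, -0.007], [-0.021, 1.0, 0.003], [0.007, 0.003, -1.0]]
wrist_force: [-0.9, 0.4, -3.3]
gripper_width: 0.224
gripper_force: 30.0
```

Run:
```python
from h import *
px,W=cloud(); cv2.imwrite("pics/t5.png",cv2.resize(px[200:400,370:570][:,:,::-1],None,fx=3,fy=3))
P,S=cloud("side")
tool((.4313,-.2927,.0165),91.1)
m=box(430,240,520,350)
def t(a,A):
    try: rect(A,*a)
    except ValueError: print(a[3],"none")
t((m,.085,.125,"top blk"),W)
t((m,.035,.052,"top dock"),W)
ms=box(340,120,480,260)
for lo in (.06,.08): t((ms,lo,.115,"side blk"),S)
# block top tilt
s=m&(W[...,2]>.085)&(W[...,2]<.125); p=W[s]; p=p[p[:,0]>.465]
print("plane",np.linalg.lstsq(np.c_[p[:,:2]-p[:,:2].mean(0),np.ones(len(p))],p[:,2],rcond=None)[0].round(4),len(p),p[:,0].min(),p[:,0].max())
```

```text
tcp [ 0.4315 -0.2906  0.0665] d [ 0.0001 -0.0021  0.05  ]
tool y yaw 91.26 rz 0.16 q6 -72.67361632622479
top blk c [ 535.8 -289.7] size 33.5 6.1 yaw 88.3 z 95.1 n 60 mean [ 536.3 -291.3]
top dock c [ 550.7 -293.5] size 65.9 10.5 yaw 89.0 z 46.9 n 169 mean [ 550.3 -296.9]
side blk c [ 469.7 -285.6] size 144.3 39.7 yaw -0.4 z 85.9 n 1038 mean [ 474.1 -276.6]
side blk c [ 469.7 -285.8] size 144.3 39.3 yaw -0.4 z 91.1 n 671 mean [ 474.5 -278.1]
plane [-0.424  -0.0185  0.0951] 60 0.5326293549914013 0.539351037393063
```

View pics/t5.png

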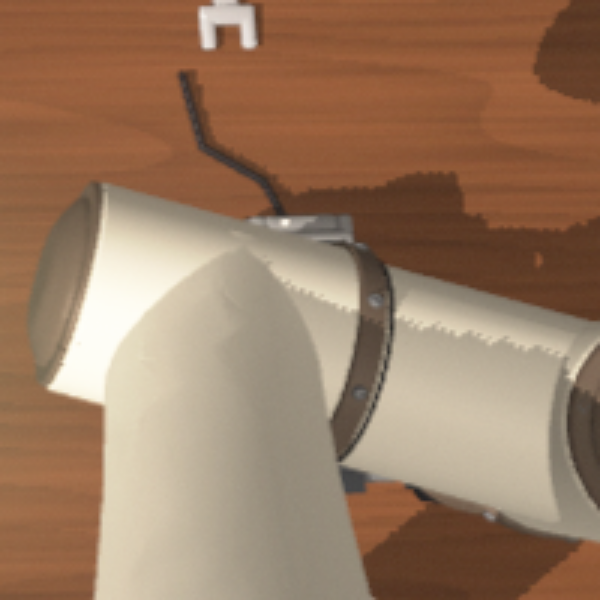

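From the top, the arm hides the driver and dock (only the dock's end wall shows, at (320,225)). I'll compare the vertical faces of block and dock in the side view instead.

Units first: shifts go in shares of 0.75 m and turns go in shares of 90 degrees. So 0.005 m / 0.75 = 0.0067.

drive_effector(
  steps="0 0 0 0.0067 0 0 0\n0 0 0 0.0067 0 0 0",
)

```text
time_s: 20.95
tcp_pos: [0.432, -0.291, 0.0622]
ee_rot: [[-1.0, -0.021, -0.0], [-0.021, 1.0, 0.0], [0.0, 0.0, -1.0]]
wrist_force: [-1.0, -0.1, -3.0]
gripper_width: 0.226
gripper_force: 30.0
```

Create f.py:
```python
from h import *
def face(A,m,lo,hi,x0,x1,y0,y1,nm):
    s=m&(A[...,2]>lo)&(A[...,2]<hi)&(A[...,0]>x0)&(A[...,0]<x1)&(A[...,1]>y0)&(A[...,1]<y1)
    p=A[s]; f=np.polyfit(p[:,0]-.485,p[:,1],1); d=p[:,1]-np.polyval(f,p[:,0]-.485); p=p[abs(d)<.005]; f=np.polyfit(p[:,0]-.485,p[:,1],1)
    print(nm,"y at x=.485",(f[1]*1e3).round(2),"yaw",np.degrees(np.arctan(f[0])).round(2),"n",len(p),"spread",(p[:,1].std()*1e3).round(2))
if __name__=="__main__":
    S=np.nanmean([cloud("side")[1] for _ in range(4)],0); m=box(340,120,480,260)
    tool((.4313,-.2927,.0165),91.1)
    s=r.sense()
    z=s["tcp_pos"][2]-.0045
    face(S,m,z+.008,z+.028,.465,.53,-.285,-.25,"block +y face")
    face(S,m,.008,.036,.46,.55,-.275,-.24,"dock +y face")
    # x ends
    p=S[m&(S[...,2]>z+.005)&(S[...,2]<z+.034)&(S[...,1]>-.285)&(S[...,1]<-.255)]; print("driver x",np.percentile(p[:,0],[0.5,2,98,99.5]).round(4))
    p=S[m&(S[...,2]>.008)&(S[...,2]<.04)&(S[...,1]>-.27)&(S[...,1]<-.25)]; print("dock x",np.percentile(p[:,0],[.5,2,98,99.5]).round(4))
    q=S[m&(S[...,2]>z+.033)&(S[...,2]<z+.045)&(S[...,0]>.46)&(S[...,0]<.54)]
    print("block top slope x",np.polyfit(q[:,0]-.49,q[:,2],1).round(4),len(q))
```

```bash
python3 f.py
```

```text
tcp [ 0.4322 -0.2914  0.0627] d [ 0.001  -0.0013  0.0462]
tool y yaw 91.21 rz 0.11 q6 -72.6565803428647
block +y face y at x=.485 -271.98 yaw 1.08 n 222 spread 1.05
dock +y face y at x=.485 -262.18 yaw 0.75 n 404 spread 1.16
driver x [0.4017 0.4048 0.5392 0.5414]
dock x [0.4526 0.4529 0.5569 0.6006]
block top slope x [0.0145 0.0939] 203
```

In the tool's units: 0.008 m / 0.75 = 0.0107, -0.003 m / 0.75 = -0.004.

drive_effector(
  steps="0 0 -0.004 0.004 0 0 0\n0 0 -0.004 0.0107 0 0 0\n0 0 -0.004 0.0107 0 0 0",
)

```text
time_s: 21.45
tcp_pos: [0.4314, -0.2942, 0.0534]
ee_rot: [[-1.0, -0.021, -0.002], [-0.021, 1.0, 0.001], [0.002, 0.001, -1.0]]
wrist_force: [-0.5, 0.1, -2.6]
gripper_width: 0.226
gripper_force: 30.0
```

```bash
python3 f.py
```

```text
tcp [ 0.4321 -0.2944  0.0543] d [0.0008 0.0017 0.0378]
tool y yaw 91.21 rz 0.11 q6 -72.32459509980181
block +y face y at x=.485 -275.24 yaw 0.78 n 217 spread 1.03
dock +y face y at x=.485 -262.22 yaw 0.69 n 410 spread 1.09
driver x [0.4216 0.4228 0.5398 0.5418]
dock x [0.4524 0.453  0.5559 0.599 ]
block top slope x [0.0089 0.0854] 199
```

Aligned: the face offset is 13.0 mm, and it should be 13. Lowering now.

In the tool's units: 0.02 m / 0.75 = 0.0267, 0.018 m / 0.75 = 0.024.

drive_effector(
  steps="0 0 0 0.008 0 0 0\n0 0 0 0.016 0 0 0\n0 0 0 0.024 0 0 0\n0 0 0 0.0267 0 0 0\n0 0 0 0.0267 0 0 0",
)

```text
time_s: 22.15
tcp_pos: [0.4317, -0.2943, 0.0337]
ee_rot: [[-1.0, -0.021, -0.001], [-0.021, 1.0, 0.0], [0.001, 0.0, -1.0]]
wrist_force: [0.7, -0.1, -2.6]
gripper_width: 0.222
gripper_force: 30.0
```

```bash
python3 f.py
```

```text
tcp [ 0.4323 -0.2944  0.0345] d [0.001  0.0018 0.018 ]
tool y yaw 91.21 rz 0.11 q6 -72.32319821964929
block +y face y at x=.485 -271.2 yaw 1.57 n 78 spread 3.73
dock +y face y at x=.485 -262.12 yaw 0.66 n 400 spread 1.07
driver x [0.4219 0.4231 0.5521 0.5542]
dock x [0.4521 0.4529 0.5563 0.5996]
block top slope x [0.0094 0.0659] 190
```

No contact, and it is inside the walls. Final descent.

In the tool's units: 0.0165 m / 0.75 = 0.022, 0.014 m / 0.75 = 0.0187.

drive_effector(
  steps="0 0 0 0.0067 0 0 0\n0 0 0 0.0133 0 0 0\n0 0 0 0.0187 0 0 0\n0 0 0 0.022 0 0 0\n0 0 0 0.022 0 0 0",
)

```text
time_s: 22.85
tcp_pos: [0.4318, -0.2943, 0.0173]
ee_rot: [[-1.0, -0.021, -0.001], [-0.021, 1.0, 0.0], [0.001, 0.0, -1.0]]
wrist_force: [0.5, 1.3, -1.8]
gripper_width: 0.23
gripper_force: 30.0
```

In the tool's units: 0.0015 m / 0.75 = 0.002, 0.001 m / 0.75 = 0.0013.

drive_effector(
  steps="0 0 0 0.0013 0 0 0\n0 0 0 0.002 0 0 0\n0 0 0 0.002 0 0 0",
)

```text
time_s: 23.15
tcp_pos: [0.4322, -0.2944, 0.0166]
ee_rot: [[-1.0, -0.021, 0.0], [-0.021, 1.0, -0.0], [-0.0, -0.0, -1.0]]
wrist_force: [0.1, 0.6, -1.6]
gripper_width: 0.226
gripper_force: 30.0
```

drive_effector(
  steps="0.28 0 0 0 0 0 0\n0.35 0 0 0 0 0 0\n0.45 0 0 0 0 0 0\n0.5 0 0 0 0 0 0\n0.5 0 0 -0.0267 0 0 0\n0.5 0 0 -0.0667 0 0 0\n0.5 0 0 -0.1333 0 0 0\n0.5 0 0 -0.2 0 0 0",
)

```text
time_s: 23.95
tcp_pos: [0.4315, -0.2942, 0.1675]
ee_rot: [[-1.0, -0.021, -0.002], [-0.021, 1.0, 0.0], [0.002, 0.0, -1.0]]
wrist_force: [2.2, -1.2, -0.9]
gripper_width: 0.498
gripper_force: 0.0
```

drive_effector(
  steps="0.5 0 0.0667 -0.0267 0 0 0\n0.5 0 0.1333 -0.0267 0 0 0\n0.5 0 0.2 -0.0267 0 0 0\n0.5 0 0.2667 -0.0267 0 0 0\n0.5 0 0.3333 -0.0267 0 0 0\n0.5 0 0.4 -0.0267 0 0 0\n0.5 0 0.4 -0.0267 0 0 0",
)

```text
time_s: 24.65
tcp_pos: [0.426, 0.0099, 0.1869]
ee_rot: [[-1.0, -0.029, 0.002], [-0.029, 1.0, 0.001], [-0.002, 0.001, -1.0]]
wrist_force: [0.9, -0.3, 0.5]
gripper_width: 0.504
gripper_force: 0.0
```

Run:
```python
from h import *
px,W=cloud()
P,S=cloud("side")
cv2.imwrite("pics/t6.png",np.hstack([cv2.resize(px[220:360,400:540],(400,400)),cv2.resize(P[160:260,340:440],(400,400))])[:,:,::-1])
m=box(430,255,510,360)
for a in [(m,.04,.07,"tops"),(m,.02,.034,"nose"),(box(270,150,370,275),.007,.03,"grille")]:
    try: rect(W,*a)
    except ValueError: print(a[3],"none")
for x in np.arange(.40,.56,.01):
    s=m&(abs(W[...,0]-x)<.004)&(abs(W[...,1]+.295)<.008); print(round(x,2),(np.nanmedian(W[s][:,2])*1e3).round(1),end="; ")
```

```text
tops c [ 477.4 -294.4] size 156.3 67.0 yaw 0.9 z 47.5 n 1976 mean [ 494.5 -293.3]
nose c [ 502.8 -261.7] size 102.5 2.1 yaw 0.8 z 27.1 n 116 mean [ 503.9 -261.7]
grille c [689.6  -1.7] size 200.9 54.8 yaw -0.2 z 12.3 n 1671 mean [687.7  -1. ]
0.4 39.4; 0.41 40.3; 0.42 40.1; 0.43 40.6; 0.44 40.6; 0.45 41.0; 0.46 47.0; 0.47 49.4; 0.48 49.6; 0.49 49.1; 0.5 50.4; 0.51 50.1; 0.52 49.6; 0.53 49.9; 0.54 47.7; 0.55 47.3; 0.56 11.4;
```

View pics/t6.png

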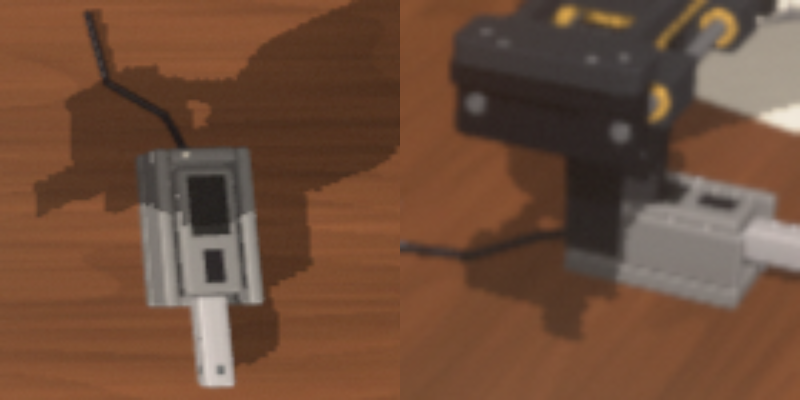

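The top crop shows the driver lying level in the channel with its nose out of the open end. The block top is about 49 mm high where 48 is expected, and the gripper is clear. Handing in.

```bash
python3 -c "
from station import r, cams, workorder
print(workorder.finish_job())"
```

```text
the job is handed in; nothing more can be done
None
```

I handed the job in at about 25 s of the 67 s, with no verdict returned: the grille lies flat on the bench clear of the bin, and the screwdriver went from the bin to the mat, was regripped by its nose and now sits level in the dock, nose out.

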